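# Change the grinder over from drum sanding to blade work

### The job

Change this station over from drum sanding to blade grinding. Stand every sanding drum from the table back in the graded rack, shank up and fully home in the hole that fits its diameter, and use the ball lever to set the grinder's work rest square to the wheel with its plate tilted to 20 degrees, sloping down towards the wheel. Leave the knife, the bottle and the other things on the bench where they are.

Things in the scene. Friction and masses are not known exactly. Their poses are not given: they have to be found in the camera images.
- drum24: sanding drum, the smallest of six: brown abrasive cylinder 24 mm across and 50 mm tall with a 2 mm chamfer round its foot, standing upright on the table, and above it a steel shank 18 mm across and 40 mm long (total height 90 mm). Origin: centre of its underside, z along its axis towards the shank. Absent (None) in some starts. 60 g, give or take 20 percent.
- drum30: sanding drum, the second smallest of six: brown abrasive cylinder 30 mm across and 50 mm tall with a 2 mm chamfer round its foot, standing upright on the table, and above it a steel shank 18 mm across and 40 mm long (total height 90 mm). Origin: centre of its underside, z along its axis towards the shank. Absent (None) in some starts. 93 g, give or take 20 percent.
- drum36: sanding drum, the third smallest of six: brown abrasive cylinder 36 mm across and 50 mm tall with a 2 mm chamfer round its foot, standing upright on the table, and above it a steel shank 18 mm across and 40 mm long (total height 90 mm). Origin: centre of its underside, z along its axis towards the shank. Absent (None) in some starts. 126 g, give or take 20 percent.
- drum42: sanding drum, the third largest of six: brown abrasive cylinder 42 mm across and 50 mm tall with a 2 mm chamfer round its foot, standing upright on the table, and above it a steel shank 18 mm across and 40 mm long (total height 90 mm). Origin: centre of its underside, z along its axis towards the shank. Absent (None) in some starts. 159 g, give or take 20 percent.
- drum48: sanding drum, the second largest of six: brown abrasive cylinder 48 mm across and 50 mm tall with a 2 mm chamfer round its foot, standing upright on the table, and above it a steel shank 18 mm across and 40 mm long (total height 90 mm). Origin: centre of its underside, z along its axis towards the shank. Absent (None) in some starts. 192 g, give or take 20 percent.
- drum54: sanding drum, the largest of six: brown abrasive cylinder 54 mm across and 50 mm tall with a 2 mm chamfer round its foot, standing upright on the table, and above it a steel shank 18 mm across and 40 mm long (total height 90 mm). Origin: centre of its underside, z along its axis towards the shank. Absent (None) in some starts. 225 g, give or take 20 percent.
- rack: heavy loose aluminium rack (1.8 kg, resting flat on the table) 72 x 317 x 45 mm (its x, y, z) with a straight row of six blind round holes along its y axis, 35 mm deep (floors 10 mm above the table), graded from the smallest at the -y end to the largest at the +y end; each is 3 mm wider than its drum, with a 2 mm chamfer at the mouth. A drum fully home stands 15 mm proud of the rack's top below its shank. Origin: centre of the underside, z up.
- rack_hole0 (a point): centre of the mouth of the 27 mm hole (for the 24 mm drum), on the rack's top face 45 mm above the table, -135 mm along the rack's y
- rack_hole1 (a point): centre of the mouth of the 33 mm hole (for the 30 mm drum), on the rack's top face 45 mm above the table, -96 mm along the rack's y
- rack_hole2 (a point): centre of the mouth of the 39 mm hole (for the 36 mm drum), on the rack's top face 45 mm above the table, -51 mm along the rack's y
- rack_hole3 (a point): centre of the mouth of the 45 mm hole (for the 42 mm drum), on the rack's top face 45 mm above the table, 0 mm along the rack's y
- rack_hole4 (a point): centre of the mouth of the 51 mm hole (for the 48 mm drum), on the rack's top face 45 mm above the table, 57 mm along the rack's y
- rack_hole5 (a point): centre of the mouth of the 57 mm hole (for the 54 mm drum), on the rack's top face 45 mm above the table, 120 mm along the rack's y
- grinder: fixed belt grinder with a rubber contact wheel (170 mm across, top 185 mm above the table) and, on the robot's side of it, a hinged work rest. Origin: on the table under the rest's swivel axis; its x axis points from the rest to the wheel (wheel's face 105 mm away), z up.
- rest_swivel (a joint): swivel of the work rest about the vertical axis through point rest_pivot, rad. 0: square to the wheel, lever pointing straight away from the wheel (-x of the grinder). Positive: seen from above the rest is turned clockwise, lever end towards +y of the grinder. Range -1.1 to 1.1; stays where it is left (about 0.3 N m of friction).
- rest_tilt (a joint): tilt of the work rest's plate about the horizontal axis through point rest_pivot, rad. 0: plate level. Positive: lever end raised and the plate sloping down towards the wheel. Range -0.1 to 1.15; stays where it is left (about 0.6 N m of friction).
- rest_pivot (a point): crossing of the rest's swivel and tilt axes, 75 mm above the table. The plate, 80 x 130 mm and 8 mm thick, lies with its middle 12 mm above the tilt axis.
- rest_ball (a point): centre of the black ball knob, 32 mm across, on the end of the rest's lever (a 10 mm rod), 150 mm from rest_pivot, level with it when the tilt is 0: the lever moves both joints
- knife: bystander: chef's knife with black handle, 285 mm long, lying flat. Origin on its underside.
- stone: bystander: grey sharpening stone 200 x 70 x 25 mm. Origin on its underside.
- oil: bystander: upright pale bottle with a black cap, 56 mm across, 130 mm tall. Origin on its underside.
- tape: bystander: paper-coloured roll of tape, 100 mm across, 25 mm tall, lying flat. Origin on its underside.
- screwdriver: bystander: screwdriver with black handle lying on the table. Origin on its underside.
- pot: bystander: open aluminium cup 100 mm across, 70 mm tall. Origin on its underside.
Not all that is in view belongs to the job. Leave any purple or yellow look-alike of the drum54 alone.

How it is judged:
By the outcome, as a careful person would: the job done as asked, in the order asked, and still so for the second after the job is handed in, with the robot touching nothing.
Of drum24, drum30, drum36, drum42, drum48, drum54 only 4 to 6 are there at a start; the rules pass over those that are not, and their reading is None.
At some moment in a run one of rack may be knocked a few centimetres aside while the robot is not near it.
It also fails if it takes over 210 s, if anything falls off the work surface, if the arm or the gripper's body presses on something with over 40 N, if the wrist force passes 120 N, or if a joint passes its speed limit or range.

### The arm

A 6-joint arm with a two-finger parallel gripper is mounted at the origin on the work surface. World frame = base frame: x ahead of the robot, y to its left, z up, the work surface at z = 0. Lengths are in mm, angles in rad, forces in N, time in s.
With the tool pointing down it reaches from about 275 to 825 mm from the base axis. Payload 5.2 kg.
Tool frame: the origin (TCP) lies at the very end of the fingers, on their centre line; the grasp point (between the pads) lies 19 mm behind it; z points along the fingers, y is the line along which they close (so a half turn about z gives the same grasp; the last joint's range is limited). The gripper opens to 93 mm and grips with 3 to 60 N. Pads are 15 mm wide; open, the fingers measure 128 mm over their backs; the gripper's body (75 mm by 188 mm) begins 65 mm behind the grasp point.
Start: joints at [1.09, 0.259, 1.535, -0, 1.348, -0.203], TCP at [150.81, 528.925, 218.653] pointing down, gripper open.
Joint ranges: [-3.14, 3.14], [-0.91, 2.08], [0.19, 2.58], [-1.22, 4.36], [0.22, 2.71], [-3.12, 3.12]. Speed limits (rad/s): [2.57, 2.57, 3.14, 3.14, 3.14, 3.14].

### API

Orientations are given as [roll, pitch, yaw] about the fixed x, y, z axes, in that order (R = Rz(yaw) Ry(pitch) Rx(roll)).
In Python, from bench import robot gives the robot as it stands. The module is installed in compiled form; this text tells all that it offers. Calls block until the motion is done:
- robot.move_ptp(position, orientation): joint-space move of the TCP to a pose.
- robot.move_linear(position, ori=None, speed=150, f_stop=None): straight line of the TCP; ori=None keeps the orientation; speed is the mean speed in mm/s. With f_stop (N) it stops when the force on the tool has changed by that much, and returns True; else False.
- robot.move_j(angles): joint-space move.
- robot.move_gripper(opening): opening from 0.0 (shut) to 1.0 (fully open); the grip force is fixed at half the most; returns when the fingers have stopped.
- robot.sleep(seconds).
- robot.inverse_kinematics(position, orientation): joint angles nearest the present ones, or None.
- robot.get_image(name): name is "side" or "top"; returns a dict with "img" (420x560x3 uint8, blue, green, red), "fovy" (degrees; the focal length in pixels is half the picture's height over the tangent of half this angle, whatever the lens; pixels are square), "cx", "cy" (the principal point, pixels), "k1" (the pictures are not rectified: a ray, as slopes to the right and down, at radius r is drawn at 1 + k1 r^2 times it, then the intrinsics apply), "eye" and "orientation" of the camera in the world. Camera axes: x right, y down, z forward; pixel columns grow to the right and rows downward; lengths in mm; the calibration is good to about 2 mm. A picture is of the moment at which its call begins. There is no depth.
A pose or a line that the arm cannot do raises robot.MotionError and nothing moves.
- robot.hand_in(): hands the job in; it is judged then, once.
Readings, each from a call of its own:
- robot.current_t(): time.
- robot.current_qpos(): joint angles.
- robot.current_joint_vel(): joint speeds.
- robot.current_joint_efforts(): joint torques, N m.
- robot.current_tcp_pos(): TCP position.
- robot.current_eef_rot(): TCP orientation.
- robot.current_contact_force(): force on the tool from outside, world axes, zero at the start.
- robot.current_ft_torque(): the same for the moment, N m.
- robot.current_gripper_width(): opening from 0.0 (shut) to 1.0 (fully open).
- robot.current_finger_force(): force on a finger pad.
Only numpy, scipy, OpenCV 4.12 (cv2) and the standard library are available. Lean on these libraries where they do the work, as an engineer would, in place of code of your own. Each camera call takes 0.05 s, during which the arm holds its last target. There are 200 camera calls.

## Working session

There is one attempt and no reset: what is moved stays moved. The work goes in short steps, each a Python script; the robot and the scene stay as the last script left them, time stands still between calls to the robot, and variables do not carry over. Pictures are saved under pics/ and viewed, at most 14 in all, crops included, and the job is handed in when it is done.

```bash
mkdir -p pics; ls; python3 - <<'E'
from bench import robot
import cv2
for n in("top","side"):
    d=robot.get_image(n); cv2.imwrite(f"pics/{n}0.png",d["img"])
    print(n,{k:v for k,v in d.items() if k!="img"})
print(robot.current_t(),robot.current_eef_rot())
E
```

```text
pics
top {'fovy': 56.195117711752225, 'cx': 276.94905265154046, 'cy': 209.8235488179291, 'k1': -0.04680962400090347, 'eye': array([ 368.29143378,  -29.04729511, 1318.74554694]), 'orientation': array([-3.03511114,  0.01149844, -1.5535495 ])}
side {'fovy': 42.77519128167985, 'cx': 284.00119288218013, 'cy': 213.6183639432524, 'k1': -0.19823010704459476, 'eye': array([ 231.11112221, -955.54752949, 1024.68604554]), 'orientation': array([-2.32298772, -0.02094162, -0.24083778])}
0.1 [-3.14001007e+00 -3.12055478e-04  2.86377658e+00]
```

View pics/top0.png

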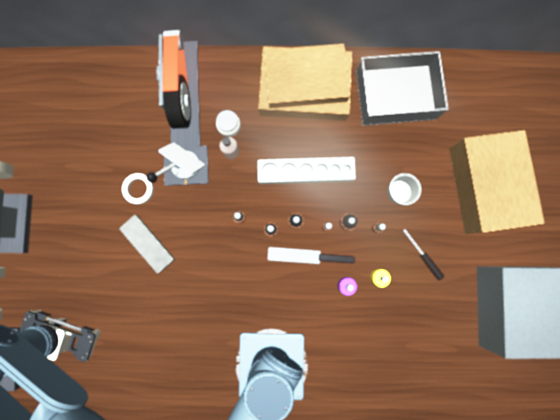

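View pics/side0.png

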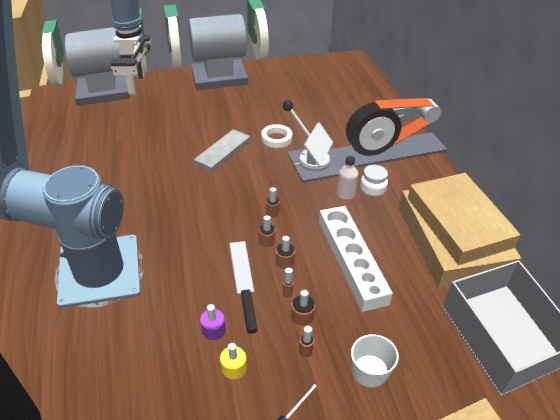

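The top view shows six drum candidates at (238,216), (270,229), (296,220), (328,226), (349,221) and (380,227). The purple (348,287) and yellow (382,279) look-alikes are excluded. The rack is at about (306,169), largest hole to the left (+y). The lever ball is at (152,177) in top and (288,105) in side. I'll check the choice in one close crop, with the two views side by side.

```bash
python3 - <<'E'
import cv2,numpy as np
t=cv2.imread("pics/top0.png")[150:240,225:395]; s=cv2.imread("pics/side0.png")[180:360,240:390]
a=cv2.resize(t,None,fx=4.6,fy=4.6,interpolation=cv2.INTER_CUBIC)[:, :790]
cv2.imwrite("pics/crop_top.png",a)
l=cv2.imread("pics/top0.png")[110:210,110:240]; m=cv2.imread("pics/side0.png")[90:190,260:390]
cv2.imwrite("pics/crop_rest.png",np.hstack([cv2.resize(x,(390,300),interpolation=cv2.INTER_CUBIC) for x in(l,m)]))
E
```

```text
(no output)
```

View pics/crop_top.png

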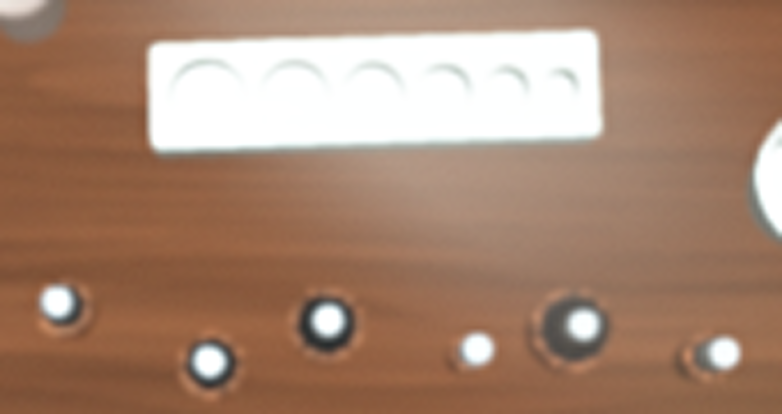

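View pics/crop_rest.png

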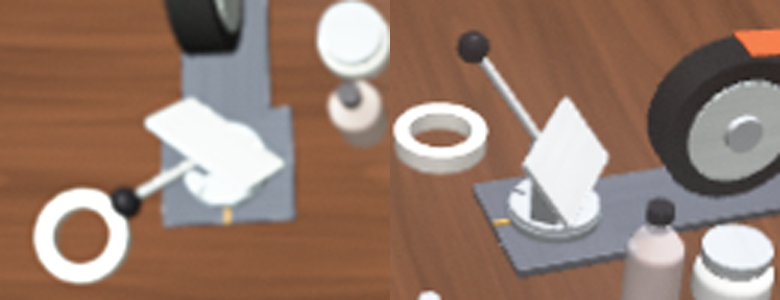

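The crops confirm six brown drums with steel shanks. In the top crop, the one at (349,221) is the largest. The rack's holes shrink to the right, towards -y. The lever ball stands well raised at about (152,177) top and (287,105) side, swivelled towards +y. Next I measure positions and diameters.

```bash
cat > h.py <<'E'
import cv2,numpy as np
from scipy.spatial.transform import Rotation as Ro
from bench import robot
def cam(d):
    f=d["img"].shape[0]/2/np.tan(np.radians(d["fovy"])/2)
    return f,Ro.from_euler("xyz",d["orientation"]).as_matrix(),np.array(d["eye"])
def rays(d,px):
    f,R,e=cam(d); q=(np.atleast_2d(px).astype(float)-[d["cx"],d["cy"]])/f
    u=q.copy()
    for _ in range(10): u=q/(1+d["k1"]*(u**2).sum(1,keepdims=True))
    return np.c_[u,np.ones(len(u))]@R.T
def plane(d,px,z):
    r=rays(d,px); e=cam(d)[2]; return (e+r*((z-e[2])/r[:,2])[:,None])[:,:2]
def proj(d,P):
    f,R,e=cam(d); c=(np.atleast_2d(P)-e)@R; u=c[:,:2]/c[:,2:]
    return u*(1+d["k1"]*(u**2).sum(1,keepdims=True))*f+[d["cx"],d["cy"]]
def tri(d1,p1,d2,p2):
    A=np.zeros((3,3));b=np.zeros(3);L=[]
    for d,p in((d1,p1),(d2,p2)):
        r=rays(d,p)[0];r/=np.linalg.norm(r);M=np.eye(3)-np.outer(r,r);A+=M;b+=M@d["eye"];L.append(M)
    X=np.linalg.solve(A,b)
    return X,[float(np.linalg.norm(M@(X-d["eye"]))) for M,d in zip(L,(d1,d2))]
def hsv(d): return cv2.cvtColor(d["img"],cv2.COLOR_BGR2HSV)
def blobs(m,lo=8,hi=1e9):
    n,l,s,c=cv2.connectedComponentsWithStats(m.astype(np.uint8))
    return [(c[i],s[i],l==i) for i in range(1,n) if lo<=s[i][4]<=hi]
def near(bl,p): return min(bl,key=lambda b:np.hypot(*(b[0]-p)))
def rackrect(d,near_px,vmin):
    H=hsv(d); m=((H[...,2]>vmin)&(H[...,1]<60)).astype(np.uint8)
    b=near(blobs(m,1000,20000),near_px)
    c=max(cv2.findContours(b[2].astype(np.uint8),cv2.RETR_EXTERNAL,cv2.CHAIN_APPROX_NONE)[0],key=cv2.contourArea)
    w=plane(d,cv2.convexHull(c)[:,0],45).astype(np.float32)
    (cx,cy),(a,bb),ang=cv2.minAreaRect(w)
    v=np.radians(ang+(90 if bb>a else 0)); u=np.array([np.cos(v),np.sin(v)]); u*=np.sign(u[1])
    return np.array([cx,cy]),(a,bb),u   # u = rack y axis
E
python3 - <<'E'
from h import *
T=robot.get_image("top");S=robot.get_image("side")
import pickle;pickle.dump((T,S),open("im0.pkl","wb"))
for vm in(150,190,220):
  for n,d,p in(("T",T,(306,169)),("S",S,(352,255))):
    try:c,s,u=rackrect(d,p,vm);print(vm,n,c.round(1),np.round(s,1),u.round(4))
    except Exception as e:print(vm,n,e)
for n,d,ps in(("T",T,[(238,216),(270,229),(296,220),(328,226),(349,221),(380,227)]),):
  H=hsv(d)
  for p in ps:
    x,y=p; print(n,p,"V",H[y,x-9:x+10,2],"S",H[y,x-9:x+10,1])
H=hsv(S)
for x,y in((273,196),(288,274)): print("S",H[y-4:y+22:2,x,2],H[y-4:y+22:2,x,1]); print(H[y,x-12:x+13,2],H[y+12,x-14:x+15,2],H[y+12,x-14:x+15,0],H[y+12,x-14:x+15,1])
E
```

```text
150 T [ 637.4 -106.3] [ 89.5 325.8] [-0.0448  0.999 ]
150 S [ 640.7 -121.5] [349.   87.9] [0.0012 1.    ]
190 T [ 641.2 -105.4] [ 81.5 324.4] [-0.0457  0.999 ]
190 S [ 641.3 -107. ] [ 74.5 319.7] [-0.0474  0.9989]
220 T [ 640.9 -105. ] [ 77.9 321.7] [-0.0415  0.9991]
220 S [ 641.1 -106.9] [ 72.7 317.6] [-0.043   0.9991]
T (238, 216) V [142 143 143 141 152 198 253 255 255 255 251 182  95  85 131 143 133 137
 143] S [144 144 146 136  69   5  12   1   0   0   9  21  19  60 103 116 136 143
 143]
T (270, 229) V [138 138 141 142 115  98 189 254 255 255 255 255 209 108  71 115 142 145
 142] S [144 142 137 120  98   3  26  10   0   0   0   5  20  26  43 102 120 137
 142]
T (296, 220) V [160 162 131  76  52 105 205 255 255 255 255 251 181  91  80 129 157 156
 153] S [137 123 107  64  15  19  19   7   0   0   0   9  21  20  54 101 117 131
 137]
T (328, 226) V [151 151 146 145 154 148 168 247 255 255 255 255 230 177 154 155 156 157
 156] S [133 132 131 127 118  78   3  14   3   2   2   5   2  55 121 125 123 122
 123]
T (349, 221) V [131 147 133 100  84  85  93 111 164 238 255 255 255 255 219 13
[... 653 characters left out ...]
10 10  9 10 11 11 11 11
 11 11 10 10 10] [131 131 133 132 132 132 131 127 122 124 127 129 128 128 126 125 124 124
 120 120 126 126 130 124 127 130 129 124 128]
S [250 249 141 141 141 140 138  72 162 110 110 110 110] [  7   7   2   5   2   5   0  53 135 132 127 130 134]
[142 139 138 141 142 142 141 142 133 126 135 139 141 142 135 128 134 135
 131 132 135 138 141 142 143] [131 134 139 147 147 145 140 140 127 103  99 105 127 161 162 143 124 102
 104 128 144 143 142 143 142 144 143 142 141] [10 10 11 11 11 11 11 11 10  9 10  9 10 10 10 10 10 10 11 10 11 11 10 10
 11 11 10 11 11] [128 129 130 130 135 132 135 135 131 121 126 124 133 138 135 132 130 130
 132 131 131 134 131 128 133 131 134 131 132]
```

```bash
python3 - <<'E'
from h import *
import pickle;T,S=pickle.load(open("im0.pkl","rb"))
HT,HS=hsv(T),hsv(S)
bt=blobs(HT[...,2]>200,8,80); bs=blobs((HS[...,1]<50)&(HS[...,2]>100),20,250)
sr=cam(S)[1][:,0]; sr=sr/np.linalg.norm(sr[:2]); g=cv2.GaussianBlur(S["img"],(3,3),0).astype(np.float32).mean(2)
off=np.arange(-44,45,1.)
for p in [(238,216),(270,229),(296,220),(328,226),(349,221),(380,227)]:
    a=near(bt,p); A=plane(T,a[0],90)[0]
    q=proj(S,[*A,70])[0]; b=near(bs,q); B=plane(S,b[0],70)[0]
    X,e=tri(T,a[0],S,proj(S,[*B,90])[0])
    pr=[]
    for z in range(12,42,3):
        uv=proj(S,np.array([[B[0]+o*sr[0],B[1]+o*sr[1],z] for o in off])).astype(np.float32)
        pr.append(cv2.remap(g,uv[:,0],uv[:,1],cv2.INTER_LINEAR).ravel())
    m=np.mean(pr,0); dg=np.gradient(m)
    # top view: dark/desaturated drum-top extent at z=50
    print(p,"T",A.round(1),a[1][4],"S",B.round(1),b[1][2:].tolist(),"z",X[2].round(1),"prof",m[::3].astype(int))
E
```

```text
(238, 216) T [480.2 113.2] 30 S [482.2 113.6] [8, 15, 90] z 90.6 prof [ 92  93  95 100 103 103 103 101  95  87  82  81  81  81  82  81  81  81
  82  84  87  89  91  92  94  96  97  97  97  98]
(270, 229) T [440.9   7.8] 31 S [442.8   8.9] [8, 16, 101] z 91.4 prof [ 95  94  93  95  97  97  95  90  85  84  82  81  80  81  83  84  82  82
  81  81  83  88  98 105 106 104 102 105 123 147]
(296, 220) T [470.4 -72.2] 30 S [471.8 -73.1] [8, 16, 114] z 89.4 prof [ 98 100 101 100 100 100  96  92  89  85  82  80  78  78  79  80  80  78
  78  81  84  88  92  95  98  99  99  99  99  99]
(328, 226) T [ 452.7 -174.7] 32 S [ 453.1 -174.1] [9, 17, 117] z 90.7 prof [ 97  97  96  95  95  96  99 102 103 101  95  87  84  85  86  88  86  84
  87  94 100 101 102 102 103 109 120 129 133 130]
(349, 221) T [ 470.4 -246.7] 28 S [ 471.  -246.7] [9, 17, 125] z 90.1 prof [96 96 97 97 98 95 90 88 83 78 75 73 69 70 72 73 71 67 67 67 72 79 84 91
 91 89 91 94 94 94]
(380, 227) T [ 452.9 -342.8] 32 S [ 452.6 -342.3] [10, 17, 130] z 90.5 prof [ 90  90  90  91  91  92  94  95  94  88  82  83  85  88  91  91  91  89
  89  91  96 100 102 101  98  97  96  95  94  91]
```

Positions agree between views to under 2 mm, and heights come out at about 90. Sizes rank 54, ?, ?, 36, 30, 24. I'll settle drums 2 and 3 with the low-saturation extent in the top view and a side crop.

```bash
python3 - <<'E'
from h import *
import pickle;T,S=pickle.load(open("im0.pkl","rb"))
P=np.array([(481.2,113.4),(442,8.4),(471,-72.7),(453,-174.5),(470.7,-246.7),(452.8,-342.5)])
HT=hsv(T)
k=6;I=cv2.resize(T["img"],None,fx=k,fy=k,interpolation=cv2.INTER_CUBIC);H=cv2.cvtColor(I,cv2.COLOR_BGR2HSV)
for p in P:
    c=proj(T,[*p,50])[0]; o=[]
    # radial profile of saturation around z=50 disc centre, on the half away from the shank lean
    for th in np.arange(0,360,10):
        r=np.arange(6,40,.5); pts=np.array([[p[0]+q*np.cos(np.radians(th)),p[1]+q*np.sin(np.radians(th)),50] for q in r])
        uv=proj(T,pts).astype(np.float32); s=cv2.remap(HT[...,1].astype(np.float32),uv[:,0],uv[:,1],cv2.INTER_LINEAR).ravel()
        i=np.argmax(s>85); o.append(r[i])
    print(p,"2*median r",2*np.median(o),"p75",2*np.percentile(o,75), "p25",2*np.percentile(o,25))
out=[]
for p in P:
    u,v=proj(S,[*p,45])[0].astype(int); out.append(cv2.resize(S["img"][v-22:v+23,u-21:u+21],(260,279),interpolation=cv2.INTER_CUBIC))
cv2.imwrite("pics/sidecrops.png",np.vstack([np.hstack(out[:3]),np.hstack(out[3:])]))
E
```

```text
[481.2 113.4] 2*median r 29.0 p75 34.0 p25 28.0
[442.    8.4] 2*median r 34.0 p75 35.0 p25 34.0
[471.  -72.7] 2*median r 39.0 p75 41.0 p25 39.0
[ 453.  -174.5] 2*median r 25.0 p75 33.25 p25 21.0
[ 470.7 -246.7] 2*median r 49.5 p75 51.0 p25 47.0
[ 452.8 -342.5] 2*median r 25.0 p75 36.25 p25 24.0
```

View pics/sidecrops.png

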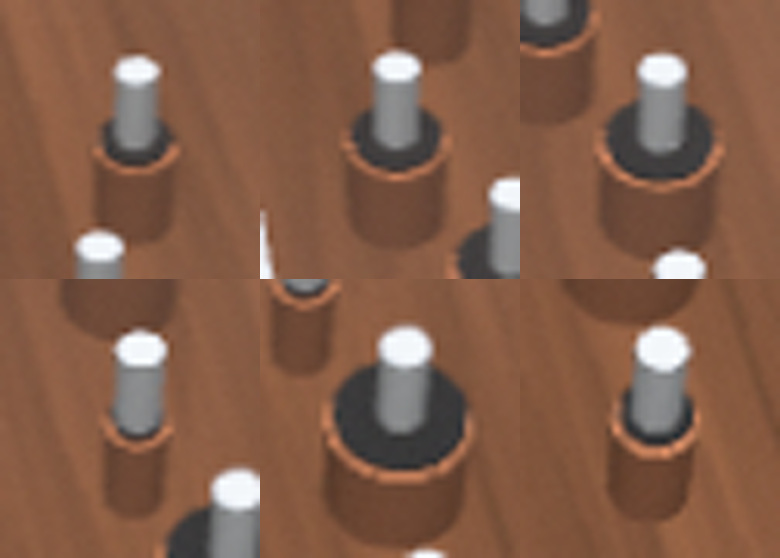

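Diameters, taking the drum/shank width ratio × 18 mm: (238,216)=36, (270,229)=42, (296,220)=48, (328,226)=24, (349,221)=54, (380,227)=30. All six are present and distinct. I'll start with drum24, and look at the rack again before each insertion.

```bash
cat >> h.py <<'E'
DR={36:((481.2,113.4),-51),42:((442,8.4),0),48:((471,-72.7),57),24:((453,-174.5),-135),54:((470.7,-246.7),120),30:((452.8,-342.5),-96)}
def down(yaw): return [np.pi,0,yaw]
def rack():
    d=robot.get_image("side"); best=None
    p=proj(d,[641,-107,45])[0]
    for vm in(200,210,220,230):
        c,s,u=rackrect(d,p,vm); e=abs(min(s)-72)+abs(max(s)-317)
        if best is None or e<best[0]: best=(e,c,s,u)
    print("rack",best[1].round(1),np.round(best[2],1),best[3].round(3)); return best
def pick(n):
    (x,y),_=DR[n]; o=down(np.pi/2)
    robot.move_gripper(.5)
    robot.move_ptp([x,y,180],o)
    print("stop",robot.move_linear([x,y,57],speed=120,f_stop=15))
    robot.move_gripper(0)
    print("width",robot.current_gripper_width()*93,robot.current_finger_force())
    robot.move_linear([x,y,190])
def place(n,home=67):
    e,c,s,u=rack(); assert e<8,e
    h=c+u*DR[n][1]; th=np.arctan2(-u[0],u[1]); o=down(np.pi/2+th)
    robot.move_ptp([*h,190],o)
    robot.move_linear([*h,110],speed=120)
    st=robot.move_linear([*h,home],speed=40,f_stop=10)
    p=robot.current_tcp_pos(); print("n",n,"hole",h.round(1),"stop",st,"tcp",np.round(p,1),"F",np.round(robot.current_contact_force(),1),"t",robot.current_t())
    return h,o,p
def release(h):
    robot.move_gripper(.45); p=robot.current_tcp_pos(); robot.move_linear([p[0],p[1],190])
E
python3 - <<'E'
from h import *
pick(24); h,o,p=place(24)
print(robot.current_ft_torque())
E
```

```text
stop False
width 17.476263803388612 29.99991774559021
rack [ 641.4 -107.4] [ 72.1 316.1] [-0.047  0.999]
n 24 hole [ 647.7 -242.3] stop False tcp [ 647.5 -242.3   67.2] F [-2.8  1.3  2.5] t 9.5167
[ 0.1084645   0.47677755 -0.04451437]
```

```bash
python3 - <<'E'
from h import *
release(0)
for n in(30,36,42):
    pick(n); h,o,p=place(n)
    if p[2]>70: print("STUCK");break
    release(h)
d=robot.get_image("top");s=robot.get_image("side")
cv2.imwrite("pics/mid.png",np.hstack([cv2.resize(d["img"][130:250,200:410],(400,229)),cv2.resize(s["img"][180:370,230:400],(400,447))[:229*2-100:1][:400]][:1])); cv2.imwrite("pics/mid_s.png",cv2.resize(s["img"][180:370,230:400],(510,570)))
E
```

```text
stop False
width 17.196420153627372 29.999077320098877
rack [ 920.3 -395.8] [130.3 269.7] [-0.101  0.995]Traceback (most recent call last):
  File "<stdin>", line 4, in <module>
  File "h.py", line 54, in place
    e,c,s,u=rack(); assert e<8,e
                           ^^^
AssertionError: 105.66879272460938
```

```bash
python3 - <<'E'
from h import *
d=robot.get_image("top");s=robot.get_image("side")
cv2.imwrite("pics/mid.png",np.hstack([d["img"][100:320,200:420],s["img"][150:370,230:450]]))
for vm in(190,205,220,235): print(vm,[(x[0],np.round(x[1]),x[2]) for x in[rackrect(d,(306,169),vm)]])
E
```

```text
190 [(array([ 641.13421631, -105.23814392]), array([ 79., 323.]), array([-0.0465627 ,  0.99891537]))]
205 [(array([ 640.78857422, -104.92488098]), array([ 77., 322.]), array([-0.04685308,  0.99890179]))]
220 [(array([ 640.85876465, -105.81129456]), array([ 76., 319.]), array([-0.04656967,  0.99891504]))]
235 [(array([ 640.49932861, -105.64971924]), array([ 74., 318.]), array([-0.04685786,  0.99890157]))]
```

View pics/mid.png

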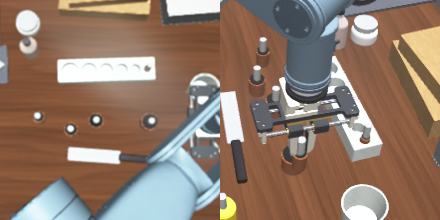

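In the picture the arm covers the rack in the side view, while the top view shows it unmoved at about (306,169). I'll add the top view as a fallback, using the offset measured against the side view.

```bash
cat >> h.py <<'E'
def rack():
    L=[]
    for nm in("side","top"):
        d=robot.get_image(nm)
        p=proj(d,[641,-107,45])[0]
        for vm in(200,210,220,230,235,240):
            try:c,s,u=rackrect(d,p,vm)
            except ValueError:continue
            if nm=="top":c=c+[.5,-1.5]
            L.append((abs(min(s)-72)+abs(max(s)-317),c,s,u,nm))
        b=min(L,key=lambda a:a[0])
        if b[0]<5:break
    print("rack",b[4],b[1].round(1),np.round(b[2],1),b[3].round(3)); return b[:4]
E
python3 - <<'E'
from h import *
for n in(30,36,42):
    if n!=30: pick(n)
    h,o,p=place(n)
    if p[2]>70: print("STUCK");break
    release(h)
s=robot.get_image("side");cv2.imwrite("pics/mid_s.png",cv2.resize(s["img"][180:370,230:400],(510,570)))
E
```

```text
rack top [ 641.2 -106.5] [ 73.6 317.2] [-0.047  0.999]
n 30 hole [ 645.7 -202.4] stop False tcp [ 645.9 -202.5   67.2] F [-0.6  0.1  1.1] t 18.3583
stop False
width 17.493521126965636 30.000456869602203
rack side [ 641.3 -107.2] [ 72.1 316.6] [-0.047  0.999]
n 36 hole [ 643.7 -158.1] stop True tcp [ 643.2 -157.7   98.3] F [-0.1  0.6 -1.4] t 26.9917
STUCK
```

View pics/mid_s.png

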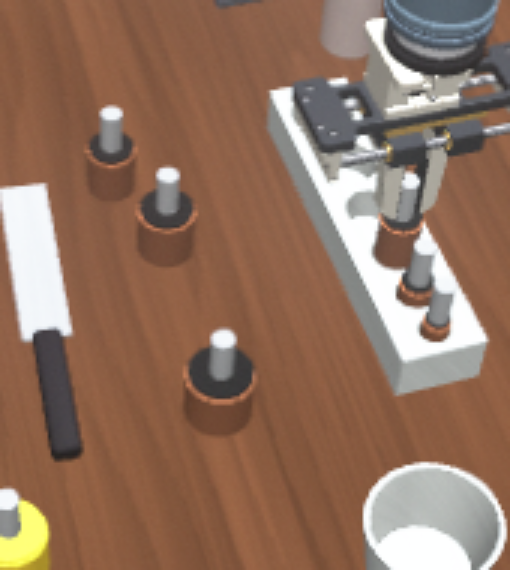

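The shot shows drum36 at (398,235) in the crop, resting in the mouth chamfer of its hole and slightly off centre. I'll search small offsets with light force.

```bash
cat >> h.py <<'E'
def search(h,home=67,f=12):
    h=np.array(h)
    offs=[(r*np.cos(a),r*np.sin(a)) for r in(1.5,2.8) for a in np.arange(8)*np.pi/4]
    for o in offs:
        robot.move_linear([*h,103],speed=80)
        robot.move_linear([*(h+o),103],speed=80)
        robot.move_linear([*(h+o),home],speed=40,f_stop=f); z=robot.current_tcp_pos()[2]
        print(np.round(o,1),round(z,1),np.round(robot.current_contact_force(),1))
        if z<home+3: return True
    return False
E
python3 - <<'E'
from h import *
print(search([643.7,-158.1]),robot.current_t())
E
```

```text
[1.5 0. ] 100.7 [-1.3  1.   4.5]
[1.1 1.1] 67.3 [-2.4  0.8  3.5]
True 29.4083
```

```bash
python3 - <<'E'
from h import *
release(0)
for n in(42,48,54):
    pick(n); h,o,p=place(n)
    if p[2]>70 and not search(h): print("STUCK");break
    release(h)
print(robot.current_t())
E
```

```text
stop False
width 17.391872861880987 30.00048279762268
rack side [ 641.3 -107.2] [ 72.1 316.6] [-0.047  0.999]
n 42 hole [ 641.3 -107.2] stop False tcp [ 641.1 -107.    67.3] F [-2.6  3.   3.9] t 38.1667
stop False
width 16.92760991577705 29.999716579914093
rack side [ 641.3 -107. ] [ 72.1 316.9] [-0.047  0.999]
n 48 hole [638.7 -50.1] stop False tcp [638.7 -50.1  67.2] F [-1.9 -0.   0.3] t 46.4333
stop False
width 17.356241788797085 30.000278055667877
rack top [ 641.1 -106.6] [ 73.9 317.3] [-0.046  0.999]
n 54 hole [635.6  13.2] stop False tcp [635.6  13.2  67.2] F [-0.8 -0.   0.8] t 55.4917
57.0833
```

All six went home without jamming. Next I move clear and look at the rack and the rest.

```bash
python3 - <<'E'
from h import *
robot.move_ptp([420,-150,260],down(np.pi/2))
T=robot.get_image("top");S=robot.get_image("side")
import pickle;pickle.dump((T,S),open("im1.pkl","wb"))
t=T["img"][20:215,100:260];s=S["img"][75:325,255:455]
cv2.imwrite("pics/rest1.png",np.hstack([cv2.resize(t,(480,585),interpolation=cv2.INTER_CUBIC)[:500],np.zeros((500,1,3),np.uint8)]));
cv2.imwrite("pics/side1.png",cv2.resize(s,(480,600),interpolation=cv2.INTER_CUBIC))
for d,c in((T,(152,177)),(S,(288,105))):
    H=hsv(d)
    for vm in(50,60,70,80):
        b=near(blobs((H[...,2]<vm),10,600),c); print(vm,b[0].round(2),b[1][2:])
E
```

```text
50 [152.9  178.07] [ 7  8 29]
60 [152.17 177.4 ] [ 9  9 47]
70 [151.86 176.93] [10  9 58]
80 [151.7  177.17] [10 10 70]
50 [392.9  115.52] [10  7 21]
60 [279.41 147.88] [16  5 17]
70 [273.65 147.84] [ 38  17 242]
80 [274.   147.39] [ 39  18 258]
```

View pics/rest1.png

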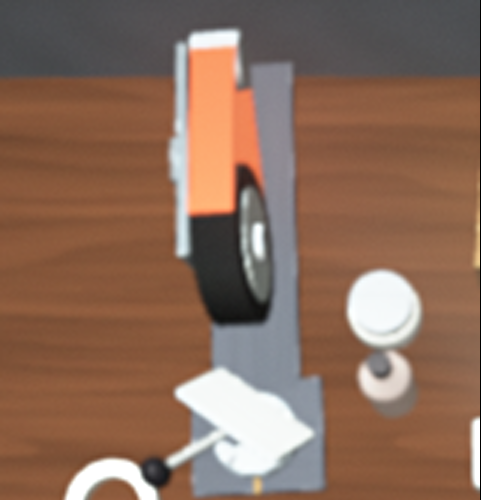

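View pics/side1.png

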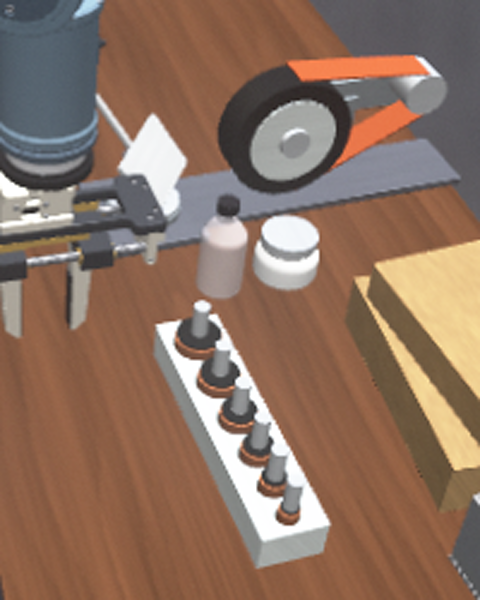

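All six drums stand in the rack with only their rims proud, and the rest is untouched. Now the rest geometry: the ball from the first pair of images, and the slab edges and turntable for the grinder's frame.

```bash
python3 - <<'E'
from h import *
import pickle;T,S=pickle.load(open("im0.pkl","rb"))
HT,HS=hsv(T),hsv(S)
for vt,vs in((60,60),(80,70),(80,80)):
    bt=near(blobs(HT[...,2]<vt,10,600),(152,177));bs=near(blobs(HS[...,2]<vs,10,200),(288,105))
    X,e=tri(T,bt[0],S,bs[0]);print("ball",bt[0].round(1),bs[0].round(1),bs[1][2:],X.round(1),np.round(e,1))
y,x=180,170; print("slab hsv T",HT[140,190],HT[178,203],HT[70,195])
# slab mask
for n,d,H,c in(("T",T,HT,(190,130)),("S",S,HS,(420,155))):
    m=(H[...,0]>100)&(H[...,0]<135)&(H[...,1]>20)&(H[...,1]<90)&(H[...,2]>70)&(H[...,2]<170)
    m=cv2.morphologyEx(m.astype(np.uint8),cv2.MORPH_CLOSE,np.ones((3,3)))
    b=max((b for b in blobs(m,200,6000)),key=lambda b:-np.hypot(*(b[0]-c))); print(n,b[0].round(),b[1])
    ys,xs=np.nonzero(b[2])
    if n=="T":
        r=[(max(xs[ys==v]),v) for v in range(60,142)]; l2=[(u,max(ys[xs==u])) for u in range(168,206)]
        r3=[(max(xs[ys==v]),v) for v in range(150,178)]; l3=[(min(xs[ys==v]),v) for v in range(170,181)]
        for nm,q in(("slab right",r),("front",l2),("base right",r3),("base left",l3)):
            w=plane(d,np.array(q,float),10).astype(np.float32)
            vx,vy,x0,y0=cv2.fitLine(w,cv2.DIST_HUBER,0,.01,.01).ravel(); print(nm,np.degrees(np.arctan2(vy,vx)).round(2),x0,y0,"ends",w[0],w[-1])
# yellow mark
for n,d,H,c in(("T",T,HT,(185,182)),("S",S,HS,(296,163))):
    m=(H[...,0]>12)&(H[...,0]<32)&(H[...,1]>90)&(H[...,2]>150)
    b=near(blobs(m,2,60),c); print("mark",n,b[0].round(1),b[1][2:],[plane(d,b[0],z)[0].round(1) for z in(8,12,16)])
E
```

```text
ball [152.2 177.5] [286.8 107.5] [ 9  5 27] [579.8 356.3 183.1] [0.1 0.1]
ball [151.8 177.1] [287.2 106.4] [10  9 60] [580.4 356.3 186.9] [0.5 0.5]
ball [151.8 177.1] [287.1 105.8] [10 10 74] [580.  355.4 189.5] [0.5 0.5]
slab hsv T [107  30 159] [108  31 163] [135  14 151]
T [192. 142.] [ 171   98   37   85 1098]Traceback (most recent call last):
  File "<stdin>", line 15, in <module>
ValueError: max() iterable argument is empty
```

```bash
python3 - <<'E'
from h import *
import pickle;T,S=pickle.load(open("im0.pkl","rb"))
HT,HS=hsv(T),hsv(S);d=T
def ln(nm,q,z=10):
    w=plane(d,np.array(q,float),z).astype(np.float32)
    vx,vy,x0,y0=cv2.fitLine(w,cv2.DIST_HUBER,0,.01,.01).ravel();a=np.degrees(np.arctan2(vy,vx))
    print(nm,a.round(2),np.round([x0,y0],1),"ends",w[0].round(1),w[-1].round(1))
# subpixel edges wood/slab via saturation crossing
s=cv2.GaussianBlur(HT[...,1],(3,3),0).astype(float)
def cross(v,th=75):  # slab (low) -> wood (high)
    i=np.argmax(v>th); return i-1+(th-v[i-1])/(v[i]-v[i-1])
ln("slab right",[(196+cross(s[v,196:225]),v) for v in range(62,142)])
ln("base right",[(202+cross(s[v,202:225]),v) for v in range(150,178)])
ln("base left",[(170-cross(s[v,170:150:-1]),v) for v in range(179,182)])
ln("front",[(u,178+cross(s[178:200,u])) for u in list(range(168,182))+list(range(190,205))])
for n,dd,H,c in(("T",T,HT,(185,182)),("S",S,HS,(296,163))):
    m=(H[...,0]>12)&(H[...,0]<32)&(H[...,1]>90)&(H[...,2]>150)
    b=near(blobs(m,2,60),c); print("mark",n,b[0].round(1),b[1][2:],[plane(dd,b[0],z)[0].round(1) for z in(8,12,16)])
# side: corners of the base
dd=S;g=HS[...,1].astype(int)
cv2.imwrite("pics/base_s.png",cv2.resize(S["img"][115:180,280:345],(585,585),interpolation=cv2.INTER_CUBIC))
E
```

```text
slab right 4.13 [891.2 267.3] ends [1027.7  277.5] [741.  256.1]
base right 3.45 [652.7 225.9] ends [709.7 229.9] [616.  223.8]
base left 7.81 [603.7 377.2] ends [607.1 377.6] [600.2 376.6]
front -86.33 [589.1 308.3] ends [585.2 359.5] [593.1 236.8]
mark T [185.4 182.2] [2 5 9] [array([597.4, 300.8]), array([596.7, 299.8]), array([596. , 298.7])]
mark S [297.2 163.6] [5 2 9] [array([605., 306.]), array([603.5, 301. ]), array([602. , 296.1])]
```

View pics/base_s.png

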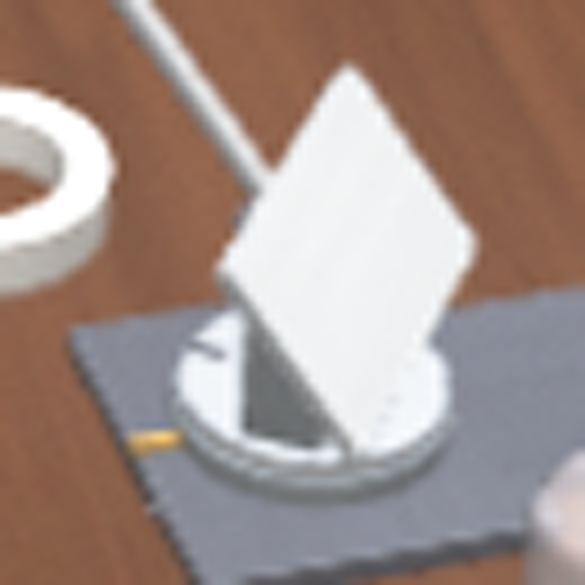

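The side crop shows the yellow zero mark at (155,440) in the crop, the lever tick on the white turntable at (207,347), and the lever swivelled towards +y. Slab and front edges give a grinder yaw of about 3.9°. I'll cross-check the pivot with the turntable, the wheel face and the ball radius.

```bash
python3 - <<'E'
from h import *
import pickle;T,S=pickle.load(open("im0.pkl","rb"))
print("disc S",[plane(S,(314.7,157.8),z)[0].round(1) for z in(15,20,25,30)])
print("wheel",[plane(T,(x,127.5),100)[0].round(1) for x in(172,177,182)])
# rod direction: bright thin strip between ball and plate in both views
HS,HT=hsv(S),hsv(T)
for n,d,H,rng in(("S",S,HS,range(113,134)),):
    q=[]
    for v in rng:
        row=H[v,285:312]; k=np.nonzero((row[:,1]<60)&(row[:,2]>110))[0]
        if len(k): q.append((285+k.mean(),v))
    q=np.array(q,np.float32); vx,vy,x0,y0=cv2.fitLine(q,cv2.DIST_HUBER,0,.01,.01).ravel(); print(n,"rod",vx,vy,x0,y0)
q=[]
for u in range(158,167):
    col=HT[160:182,u]; k=np.nonzero((col[:,1]<60)&(col[:,2]>110))[0]
    if len(k): q.append((u,160+k.mean()))
q=np.array(q,np.float32); l2=cv2.fitLine(q,cv2.DIST_HUBER,0,.01,.01).ravel(); print("T rod",l2, len(q))
# rod line as intersection of the two image planes
l1=np.array([vx,vy,x0,y0])
def pl(d,l): 
    r=rays(d,[l[2:]-20*l[:2]*.5,l[2:]+20*l[:2]*.5]); n=np.cross(r[0],r[1]); n/=np.linalg.norm(n); return n,n@d["eye"]
n1,c1=pl(S,l1);n2,c2=pl(T,l2); u=np.cross(n1,n2);u/=np.linalg.norm(u); u*=-np.sign(u[2])
M=np.array([n1,n2,[0,0,1]])
for z in(188.5,75): print("rod at z",z,np.linalg.solve(M,[c1,c2,z]).round(1))
print("dir",u,"tilt",np.arcsin(-u[2]),"az",np.degrees(np.arctan2(u[1],u[0])))
E
```

```text
disc S [array([663.3, 314.2]), array([661.2, 307.9]), array([659. , 301.6]), array([656.9, 295.3])]
wheel [array([759.1, 329.3]), array([759.2, 313. ]), array([759.4, 296.8])]
S rod 0.03796078 0.9992792 296.2459 123.56424
T rod [  0.9527263  -0.3038299 162.        171.11111  ] 9
rod at z 188.5 [598.7 324.6 188.5]
rod at z 75 [617.9 371.6  75. ]
dir [ 0.1546366   0.37839641 -0.91263557] tilt 1.1496858494096156 az 67.77198383701932
```

Pivot estimates agree to within a few mm: about (661,305), with the wheel face roughly 100 mm ahead. The ball is at about (580,355.5,189), so tilt is about 0.87 and swivel about 0.61. Next I grip the ball across the lever and walk it along the arc, watching the wrist force.

```bash
cat >> h.py <<'E'
G=0.068; PV=np.array([661.,304.7,75.])
def ballpos(sw,ti,pv=PV):
    a=np.pi+G-sw   # azimuth of the lever; positive swivel: towards +y of the grinder
    return pv+150*np.array([np.cos(ti)*np.cos(a),np.cos(ti)*np.sin(a),np.sin(ti)])
def tool(b): return [b[0],b[1],b[2]-19]
E
python3 - <<'E'
from h import *
b=np.array([580,355.5,189.]); d=b-PV; sw=np.pi+G-np.arctan2(d[1],d[0]); ti=np.arcsin(d[2]/150)
print(sw,ti,ballpos(sw,ti).round(1),[robot.inverse_kinematics(tool(ballpos(s,t)),down(G-s)) for s,t in((sw,ti),(0,.35))])
robot.move_gripper(.65)
robot.move_ptp([*b[:2],290],down(G-sw))
print("stop",robot.move_linear(tool(b),speed=80,f_stop=10))
f0=robot.current_contact_force()
robot.move_gripper(0)
print("w",robot.current_gripper_width()*93,robot.current_finger_force(),np.round(f0,1),np.round(robot.current_contact_force(),1),robot.current_ft_torque(),robot.current_t())
s=robot.get_image("side");t=robot.get_image("top");cv2.imwrite("pics/grip.png",np.hstack([cv2.resize(s["img"][60:200,220:360],(400,400)),cv2.resize(t["img"][110:220,110:220],(400,400))]))
E
```

```text
0.6281514205273604 0.8633131150155536 [578.4 356.5 189. ] [array([ 3.88541926e-01,  5.22088184e-01,  1.25967255e+00, -4.44089210e-16,
        1.35983192e+00,  2.51948967e+00]), array([ 3.29597068e-01,  4.35872832e-01,  1.56375807e+00, -4.44089210e-16,
        1.14196176e+00,  1.83239339e+00])]
stop False
w 30.684305089784573 29.999855160713196 [ 0.9 -0.  -0.3] [ 0.2  1.6 -0.3] [0.31287382 0.04428466 0.08495405] 63.6917
```

View pics/grip.png

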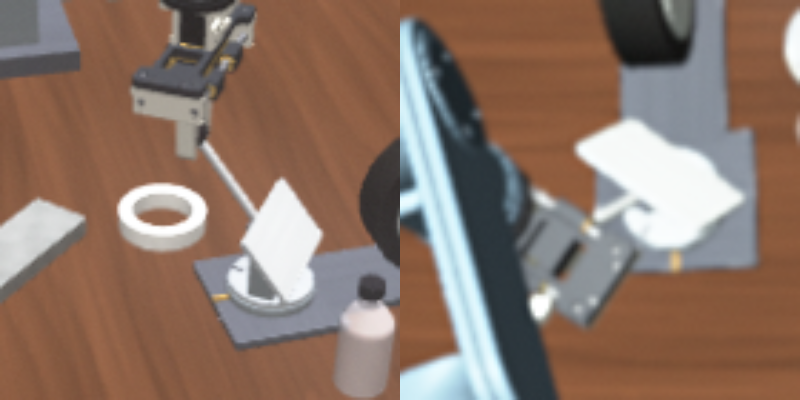

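The fingers hold the ball (width 31 of 32 mm) with the rod leaving freely between them. Now I walk the arc to swivel 0 and tilt 0.349.

```bash
python3 - <<'E'
from h import *
s0,t0=.628,.863; p0=np.array([580,355.5,189.])-ballpos(s0,t0)
N=10
for i in range(1,N+1):
    k=i/N; sw=s0*(1-k); ti=t0+(.349-t0)*k
    robot.move_linear(tool(ballpos(sw,ti)+p0*(1-k)),down(G-sw),speed=50)
    if i%2==0: print(i,np.round(robot.current_tcp_pos(),1),"F",np.round(robot.current_contact_force(),1),"M",np.round(robot.current_ft_torque(),2),"w",round(robot.current_gripper_width()*93,1))
    if np.linalg.norm(robot.current_contact_force())>50: print("stop");break
robot.sleep(.3);print(np.round(robot.current_contact_force(),1),robot.current_t())
E
```

```text
2 [563.8 350.1 160. ] F [-0.   2.9  5.5] M [ 0.42 -0.08  0.25] w 30.4
4 [548.2 340.5 147.8] F [-1.3  2.7  5.1] M [0.52 0.35 0.25] w 30.8
6 [535.4 327.5 134.8] F [-3.6  3.2  4.7] M [0.37 0.64 0.16] w 30.8
8 [526.  311.9 121.1] F [-3.1  1.2  3.7] M [0.24 0.64 0.24] w 30.4
10 [520.2 294.8 107. ] F [-3.  -0.   1.5] M [0.03 0.51 0.24] w 30.3
[-2.6 -0.2 -0.2] 67.7833
```

```bash
python3 - <<'E'
from h import *
robot.move_gripper(.65)
p=robot.current_tcp_pos(); robot.move_linear([p[0],p[1],240]); robot.move_ptp([420,-100,300],down(np.pi/2))
T=robot.get_image("top");S=robot.get_image("side")
import pickle;pickle.dump((T,S),open("im2.pkl","wb"))
HT,HS=hsv(T),hsv(S); B=ballpos(0,.349)
pt,ps=proj(T,B)[0],proj(S,B)[0]; print("exp",B.round(1),pt.round(1),ps.round(1))
for v in(60,70,80,90):
    bt=near(blobs(HT[...,2]<v,10,600),pt);bs=near(blobs(HS[...,2]<v,10,600),ps)
    X,e=tri(T,bt[0],S,bs[0]);print(v,bt[0].round(1),bt[1][2:],bs[0].round(1),bs[1][2:],X.round(1),np.round(e,1))
a=T["img"][110:220,110:240];b=S["img"][60:190,230:384]
cv2.imwrite("pics/rest2.png",np.hstack([cv2.resize(x,(400,338),interpolation=cv2.INTER_CUBIC) for x in(a,b)]))
print(robot.current_t())
E
```

```text
exp [520.4 295.1 126.3] [176.9 200.2] [271.5 137.4]
60 [177.1 201.5] [ 9  8 52] [267.5 140.4] [ 7  2 10] [513.4 297.9 115.2] [4.3 4.3]
70 [177.1 201.4] [ 9  8 60] [269.5 141.3] [ 94  16 270] [517.  298.9 110.5] [1.6 1.6]
80 [176.6 201.2] [10  9 72] [269.  141.4] [ 94  16 311] [516.9 301.  108.7] [2.6 2.6]
90 [176.8 201.4] [11 10 83] [268.7 141.3] [ 95  18 379] [516.  300.2 109.7] [2.8 2.8]
71.6083
```

View pics/rest2.png

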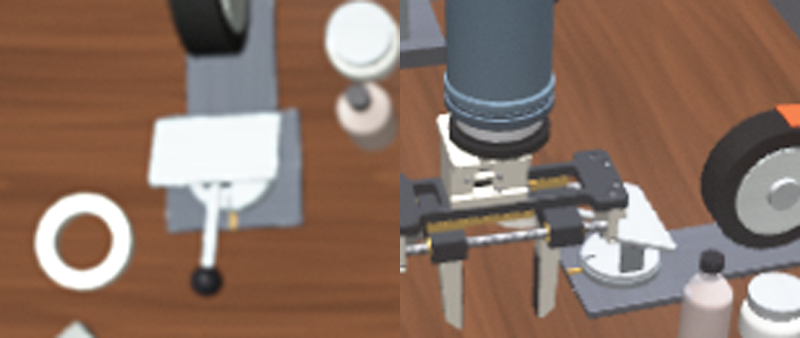

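The top view shows the rest turned roughly square, with the ball at (177,201). The arm hides it in the side view, so I move to the start pose and measure again.

```bash
cat >> h.py <<'E'
def seeball(name,B):
    T=robot.get_image("top");S=robot.get_image("side")
    HT,HS=hsv(T),hsv(S); pt,ps=proj(T,B)[0],proj(S,B)[0]
    for v in(60,70,80,90):
        bt=near(blobs(HT[...,2]<v,10,200),pt);bs=near(blobs(HS[...,2]<v,10,200),ps)
        X,e=tri(T,bt[0],S,bs[0]);print(v,bt[0].round(1),bt[1][2:],bs[0].round(1),bs[1][2:],X.round(1),np.round(e,1))
    a=T["img"][110:220,110:240];b=S["img"][95:185,240:346]
    cv2.imwrite(name,np.hstack([cv2.resize(x,(400,338),interpolation=cv2.INTER_CUBIC) for x in(a,b)]))
    import pickle;pickle.dump((T,S),open("im2.pkl","wb"))
E
python3 - <<'E'
from h import *
robot.move_j([1.09,.259,1.535,0,1.348,-.203])
seeball("pics/rest3.png",ballpos(0,.349)); print(robot.current_t())
E
```

```text
60 [177.5 201.9] [ 9  8 40] [349.6 162.8] [ 8  4 20] [633.1 266.2  53.5] [118.4 118.4]
70 [177.1 201.5] [ 9  8 55] [271.1 138.3] [ 9  7 44] [517.9 294.9 123.3] [1.3 1.3]
80 [176.9 201.3] [10  9 64] [271.  137.4] [ 9  9 60] [517.6 294.5 127. ] [0.8 0.8]
90 [176.6 201.2] [10  9 73] [271.3 136.9] [10 10 75] [518.3 295.1 128.3] [1.3 1.3]
74.1583
```

View pics/rest3.png

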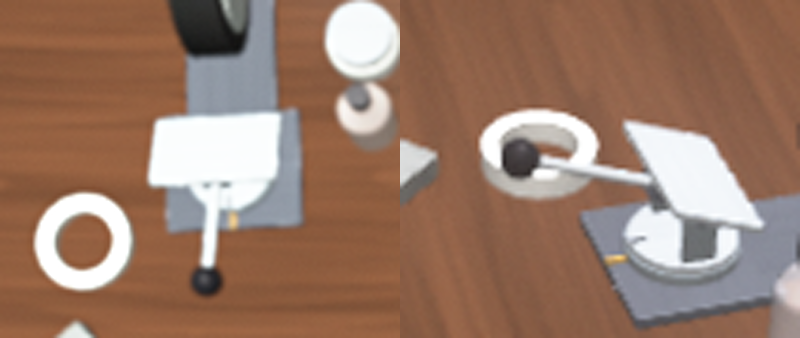

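The ball is now at (518,295,127.5), about 20.4° tilt, as intended. The swivel I check independently, from the direction of the plate's edges against the slab's (3.9° yaw).

```bash
python3 - <<'E'
from h import *
import pickle;T,S=pickle.load(open("im2.pkl","rb"))
g=cv2.GaussianBlur(T["img"],(3,3),0)[...,0].astype(float)  # blue: wood/slab low, plate high
c0,_=np.array([110,110]),0
def cr(v,th):
    i=np.argmax(v<th); return i-1+(v[i-1]-th)/(v[i-1]-v[i])
def ln(nm,q,z):
    w=plane(T,np.array(q,float),z).astype(np.float32)
    vx,vy,x0,y0=cv2.fitLine(w,cv2.DIST_HUBER,0,.01,.01).ravel();print(nm,np.degrees(np.arctan2(vy,vx)).round(2),np.round([x0,y0],1),w[0].round(1),w[-1].round(1))
for th in(170,195,215):
    ln(f"lever edge {th}",[(u,163+cr(g[163:185,u],th)) for u in list(range(162,169))],103)
    ln(f"wheel edge {th}",[(u,158-cr(g[158:138:-1,u],th)) for u in range(164,200)],77)
    ln(f"left edge {th}",[(170-cr(g[v,170:150:-1],th),v) for v in range(152,167)],90)
    ln(f"right edge {th}",[(190+cr(g[v,190:215],th),v) for v in range(150,166)],90)
# slab angle again from this picture
s=cv2.GaussianBlur(hsv(T)[...,1],(3,3),0).astype(float)
ln("slab right",[(196+np.argmax(s[v,196:225]>75)-1+(75-s[v,195+np.argmax(s[v,196:225]>75)])/(s[v,196+np.argmax(s[v,196:225]>75)]-s[v,195+np.argmax(s[v,196:225]>75)]),v) for v in range(62,142)],10)
E
```

```text
lever edge 170 76.75 [616.4 343.7] [618.7 353.5] [614.6 334. ]
wheel edge 170 -85.22 [705.7 297.5] [697.8 358.9] [706.6 244.4]
left edge 170 -4.4 [659.2 369.9] [680.6 368.2] [634.6 371.8]
right edge 170 1.78 [667.7 231. ] [688.6 231.3] [639.5 230.1]
lever edge 195 82.15 [618.6 343.9] [620.1 353.5] [617.6 334.2]
wheel edge 195 -85.22 [703.  289.8] [696.3 358.8] [704.5 244.3]
left edge 195 -4.35 [657.2 368.9] [680.6 367. ] [634.6 370.6]
right edge 195 -0.76 [667.6 235.3] [688.6 234.8] [639.5 235.7]
lever edge 215 84.3 [620.1 343.9] [621.2 353.6] [619.4 334.3]
wheel edge 215 -85.58 [701.2 289.7] [695.1 358.8] [703.  244.3]
left edge 215 -4.36 [655.6 367.9] [680.6 365.7] [634.6 369.4]
right edge 215 -0.47 [665.6 237.3] [688.6 236.6] [639.5 237.6]
slab right 4.14 [885.  266.8] [1027.7  277.5] [741. 256.]
```

Plate edges give 4.6°, 2.4° and 3.2°, and the lever gives 3.4°, against 3.9–4.1° for the slab. The swivel is therefore square to within about 1°. One last full look before handing in.

```bash
python3 - <<'E'
from h import *
S=robot.get_image("side");cv2.imwrite("pics/final.png",cv2.resize(S["img"],(800,600),interpolation=cv2.INTER_CUBIC)); e,c,s,u=rack()
H=hsv(S);bs=blobs((H[...,1]<40)&(H[...,2]>235),8,60)
for n,(q,o) in DR.items():
    h=c+u*o; b=near(bs,proj(S,[*h,100])[0]); print(n,"shank top offset at z=100",(plane(S,b[0],100)[0]-h).round(1),b[1][4])
E
```

```text
rack side [ 641.1 -107.2] [ 72.8 317. ] [-0.043  0.999]
36 shank top offset at z=100 [ -1.2 146.1] 12
42 shank top offset at z=100 [ 1.  95.2] 12
48 shank top offset at z=100 [ 3.4 38.2] 12
24 shank top offset at z=100 [ -4.8 230. ] 12
54 shank top offset at z=100 [-0.7 -2.1] 16
30 shank top offset at z=100 [ -3.1 191.1] 12
```

View pics/final.png

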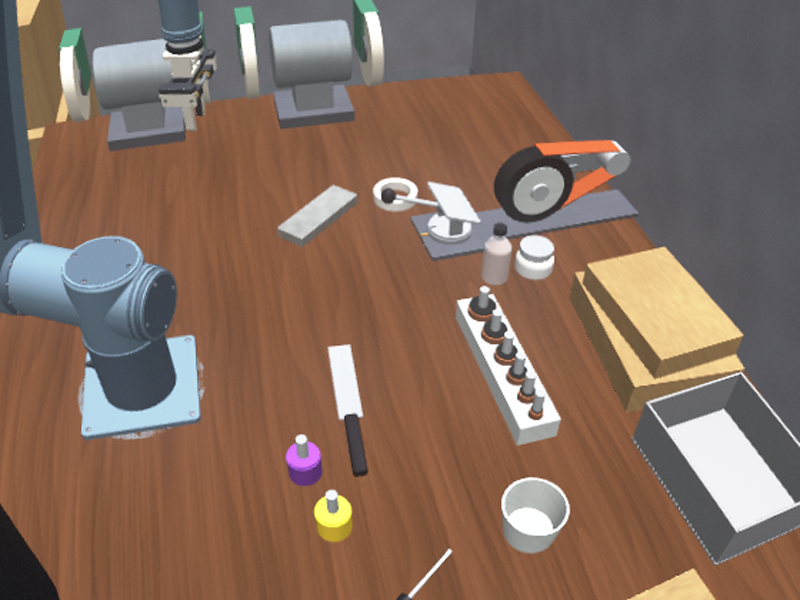

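The final view shows all six drums upright and evenly low in the graded rack, from (482,300) to (537,408). The rest is square and sloping to the wheel at (450,215), and the other things look unmoved.

```bash
python3 -c "
from bench import robot
print(robot.hand_in(),robot.current_t())"
```

```text
the job is handed in; nothing more can be done
the job is handed in; nothing more can be done
```

The job is handed in: all six drums are home in their matching holes, and the work rest is set within about 1° of square to the wheel and at about 20° tilt, as measured from the camera images.

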